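# Seat a power-supply board in its test nest and clamp it with the cam lever

### The job

Clamp the power-supply board in its test nest. With a fingertip, gently push the board along its ledges to the right until its end is fully home in the black contact slot, then push the arm of the cam lever round to its closed stop, so that the jaw holds the board square against the fence. Nothing needs picking up: do not grip or lift the board, leave the other things on the bench alone, and finish clear of everything.

Things in the scene. Friction and masses are not known exactly. Their poses are not given: they have to be found in the camera images.
- nest: aluminium clamp nest, fixed to the bench, at a yaw of up to 0.3 rad. Base plate 158 (x) x 146 (y) x 8 mm, spanning own x -110..48, y -86..60 mm. Origin: its underside, straight below the centre of the seated board. Own x runs across the board, away from the robot; y along the board, to the left; z up. Lengths below are in this frame. Jaw and cam lever sit on its near (-x) side.
- ledges (a point): point midway between the two grey ledges that carry the board by its long edges: x = -1, y = 0, at the height of their tops, 24 mm. The ledges span x -31..-13 and 11..29, y -37..36 mm. Beyond them, on the left (+y), the board overhangs with 16 mm of free height above the base plate.
- fence (a point): middle of the fixed aluminium fence on the far side, at its face towards the board (x = +26 mm), 24 mm up. The fence is 90 mm long and its top is 30.5 mm up.
- slot_stop (a point): middle of the stop wall inside the black contact block's slot on the right: x = 0, y = -44, 25 mm up. The slot is open to the left, from its floor at 24 mm to its lip at 31 mm; the lip reaches to y = -37. Block x -32..32, y -75..-37 mm, 42 mm high, with a red and a black socket on top to 49 mm.
- board: green power-supply board, loose, about 120 g: 52 (own x) x 88 (own y) x 2 mm, parts on it to 30 mm. Origin: centre of its underside; axes nearly those of the nest. Starts on the ledges 12 to 24 mm left of home, 2 mm off the fence; home, its origin is at nest x 0, y 0, z 24 mm. Its left short edge (24 to 26 mm up) always overhangs the ledges by 8 mm or more: push there. Slides with under 2 N.
- cam_lever (a joint): angle of the lever about its upright axis, rad, growing anticlockwise from above: 0 open (arm towards the robot, leaning 10 degrees left), 1.75 closed at its stop (arm along nest -y, to the right). The arm's direction is this value - 3.32 rad from nest x. Starts at 0 to 0.3. Stays where left; takes 2 to 4 N at the handle. Its spiral cam drives the jaw 10 mm, evenly; the pad meets the seated board near 1.4.
- lever_pivot (a point): upright axis of the cam lever, at nest x = -76.5, y = 0, at the arm's mid height, 37 mm above the bench. Hub 23 mm across, to 45 mm high.
- lever_handle (a point): point on the axis of the lever's black round handle, 70 mm from the pivot, 37 mm above the bench. Red bar 12 mm wide and 10 mm high from the pivot to 50 mm, then the handle, 15 to 18 mm in diameter (28 to 46 mm above the bench), from 48 to 97 mm. Below it is free: base plate top 8 mm up.
- jaw_pad: orange sprung clamping pad, 46 mm long, 24 to 34 mm above the bench, pressing the board with 3 to 6 N when the lever is closed. Its origin is not at the pad: it lies at the nest's origin with the lever open and moves along nest x; the pad's face is 34 mm on the near side of it.
- screwdriver_red: red screwdriver, 20x190x20 mm, behind the nest; bystander. Origin: centre of underside.
- qc_stamp: wooden hand stamp, 19x33x58 mm; bystander
- ink_pad: blue ink pad with grey lid, 47x69x14 mm; bystander
- timer: white test timer, 50x62x18 mm; bystander
- marker_black: white marker pen with black cap, 12x135x13 mm; bystander
There are look-alikes about, which are no part of the job. What is shaped like the board but pink is not meant.

How it is judged (in metres and radians):
On the way, in this order (a step that is already met when the one before it is completed fails the run):
1. the board is home in the contact slot (within 2 mm of its stop) while the lever is still open (under 0.8 rad) (y of board in the frame of nest below 0.002 m and value of joint cam_lever below 0.8 rad), for 0.2 s.
2. the lever is at its closed stop (over 1.6 rad) (value of joint cam_lever above 1.6 rad), for 0.2 s.
At the end, for the whole second after the job is handed in: the lever stands at its closed stop (over 1.6 of 1.75 rad); the board lies flat on the ledges, within 2 mm of the slot's stop and 1.5 mm of the fence, square within 0.03 rad, and the jaw pad presses on it with more than 2 N (value of joint cam_lever above 1.6 rad and y of board in the frame of nest between -0.002 and 0.002 m and x of board in the frame of nest between -0.0015 and 0.0015 m and z of board in the frame of nest between 0.022 and 0.026 m and angle between the y axis of board and the y axis of nest, either way round below 0.03 rad and angle between board's own z axis and vertical below 0.04 rad and contact force between jaw_pad and board above 2 N and linear speed of board below 0.01 m/s); the robot touches nothing.
It fails at once if the board is lifted off its ledges or tipped (z of board in the frame of nest above 0.03 m or z of board in the frame of nest below 0.018 m or angle between board's own z axis and vertical above 0.15 rad).
It fails at once if the board is gripped or pushed hard (over 30 N) (contact force between the fingers and board above 30 N).
It fails at once if another thing on the bench is moved by more than 15 mm (distance of any of screwdriver_red, qc_stamp, ink_pad, timer, marker_black from where it was at the start of the episode above 0.015 m).
It also fails if it takes over 45 s, if anything falls off the work surface, if the arm or the gripper's body presses on something with over 40 N, if the wrist force passes 120 N, or if a joint passes its speed limit or range.

### The arm

A 6-joint arm with a two-finger parallel gripper is mounted at the origin on a cart in front of the work surface, level with it; the furniture and walls round the work are solid. World frame = base frame: x ahead of the robot, y to its left, z up, the work surface at z = 0. Lengths are in mm, angles in rad, forces in N, time in s.
With the tool pointing down it reaches from about 350 to 975 mm from the base axis. Payload 7.1 kg.
Tool frame: the origin (TCP) lies at the centre of the arm's flange, where the gripper is bolted on; the fingertips stand 182 mm ahead of it and the grasp point (between the pads) lies 163 mm ahead of it; z points along the fingers, y is the line along which they close (so a half turn about z gives the same grasp; the last joint's range is limited). The gripper opens to 88 mm and grips with 3 to 60 N. Pads are 20 mm wide; open, the fingers measure 115 mm over their backs; the gripper's body (75 mm by 178 mm) begins 61 mm behind the grasp point.
Start: joints at [-1.313, 0.423, 1.63, -0, 1.089, -0.019], TCP at [170.818, -601.189, 404.675] pointing down, gripper open.
Joint ranges: [-3, 3], [-0.9, 2.11], [0.09, 2.58], [-1.31, 4.45], [0.11, 2.69], [-2.54, 2.54]. Speed limits (rad/s): [2.39, 2.39, 3.01, 3.14, 3.14, 3.14].

### API

Orientations are given as a rotation vector (axis times angle).
In Python, from workcell import readout, get_image, ctrl gives the robot as it stands.
- The arm moves only by the tool step_arm, never from a script. Its argument "targets" is a list that holds one entry, the list of rows, each a list of 7 numbers: the shift along the world's x, y, z as a fraction of full scale, then the turn, a rotation vector about the world's x, y, z as a fraction of full scale, then the opening, from 0 (shut) to 1 (fully open). In form: [[[dx, dy, dz, wx, wy, wz, claw], ...]]. A call has exactly 5 rows; each row shifts and turns the commanded pose from where the row before left it; what a row does not reach is not made up. Full scale, the value 1, is 0.05 m for a shift and 4 degrees for a turn. A row lasts 1/8 s, in which the tool goes at most 62.5 mm and 10.7 degrees, less where a joint would pass 70% of its speed; a pose out of reach is approached as far as the arm can. A call with a number of a shift or a turn outside -1 to 1 is refused whole. A call with a gripper value outside its range is refused whole. The fingers move at their own pace and stop on an object; the grip force is fixed at half the most. Time passes only in rows, so rows that do not move let the fingers close, or fill a call up. It gives the time, the measured TCP pose, the force, the opening and the grip force at its end, in the units of the state.
- readout.get_obs(): the state, without advancing time (a new reading comes with each control period).
- get_image(name): name is "scene" or "top" or "wrist"; returns a dict with "pixels" (400x640x3 uint8, red, green, blue), "intrinsics" (3x3 intrinsics, pixels), "k1" (the pictures are not rectified: a ray, as slopes to the right and down, at radius r is drawn at 1 + k1 r^2 times it, then the intrinsics apply), "extrinsics" (4x4, takes a point from world to camera coordinates). Camera axes: x right, y down, z forward; pixel columns grow to the right and rows downward; lengths in mm; the calibration is good to about 2 mm. A picture is of the moment at which its call begins. There is no depth.
- ctrl.close_job(): hands the job in; it is judged then, once.
The state is a dict: "t": time; "qpos": joint angles; "qvel": joint speeds; "joint_torque": joint torques, N m; "ee_pos": TCP position; "orientation": TCP orientation; "ft_force": force on the tool from outside, world axes, zero at the start; "moment": the same for the moment, N m; "width": finger opening in mm; "grasp_force": force on a finger pad.
Only numpy, scipy, OpenCV 4.12 (cv2) and the standard library are available. Lean on these libraries where they do the work, as an engineer would, in place of code of your own. Each camera call takes 0.05 s, during which the arm holds its last target. There are 200 camera calls.

## Working session

There is one attempt and no reset: what is moved stays moved. The work goes in short steps, Python scripts to look and compute and a tool call to move; the robot and the scene stay as the last step left them, time stands still between calls to the robot, and variables do not carry over. Pictures are saved under pics/ and viewed, at most 10 in all, crops included, and the job is handed in when it is done.

Besides the shell and the picture viewer there is one more tool, called after "Call:" as name(argument=value, ...), one argument or row to a line, values as JSON. step_arm: Moves the arm, as the interface text tells. Shift numbers are shares of 0.05 m and turn numbers shares of 4 degrees, none past 1 either way. Its arguments: {"type":"object","properties":{"targets":{"type":"array"}},"required":["targets"]}

```bash
mkdir -p pics; ls; cat > h.py <<'E'
import numpy as np, cv2
from workcell import readout, get_image, ctrl
def grab(n):
    d=get_image(n); np.savez('pics/%s.npz'%n, **{k:np.array(v) for k,v in d.items()}); return d
def load(n): return dict(np.load('pics/%s.npz'%n))
def ray(d,uv):
    K=np.array(d['intrinsics']);E=np.array(d['extrinsics']);k1=float(d['k1'])
    p=cv2.undistortPoints(np.array(uv,float).reshape(-1,1,2),K,np.array([k1,0,0,0,0.])).reshape(-1,2)
    R=E[:3,:3];c=-R.T@E[:3,3]
    return c,np.c_[p,np.ones(len(p))]@R
def onz(d,uv,z):
    c,r=ray(d,uv); return c+r*((z-c[2])/r[:,2])[:,None]
def proj(d,P):
    E=np.array(d['extrinsics']);q=np.array(P,float).reshape(-1,3)@E[:3,:3].T+E[:3,3]
    s=q[:,:2]/q[:,2:];s=s*(1+float(d['k1'])*(s**2).sum(1))[:,None]
    K=np.array(d['intrinsics']);return s@K[:2,:2].T+K[:2,2]
def save(n,img): cv2.imwrite('pics/'+n,img[:,:,::-1])
E
python3 - <<'E'
from h import *
for n in('top','scene'):
    d=grab(n);save(n+'0.png',np.array(d['pixels']))
print(readout.get_obs())
E
```

```text
pics
{'t': 0.1, 'qpos': array([-1.31299227e+00,  4.23750634e-01,  1.63060986e+00,  3.01529256e-05,
        1.08860696e+00, -1.90077220e-02]), 'qvel': array([ 0.00034026, -0.00170363, -0.00078325,  0.00012615, -0.00090176,
       -0.00047471]), 'joint_torque': array([-5.43528331e-04, -5.45617890e+01, -2.74324054e+01,  6.45559095e-02,
        1.87566160e-02, -3.04104935e-05]), 'ee_pos': array([ 170.76472441, -600.95401867,  403.98932959]), 'orientation': array([-3.11019810e+00, -4.33217487e-01,  2.15488401e-04]), 'ft_force': array([-0.52468922,  0.04743196,  0.05174627]), 'moment': array([-0.00430921,  0.06710051, -0.01326513]), 'grasp_force': 0.0, 'width': 87.8232648803216}
```

View pics/top0.png

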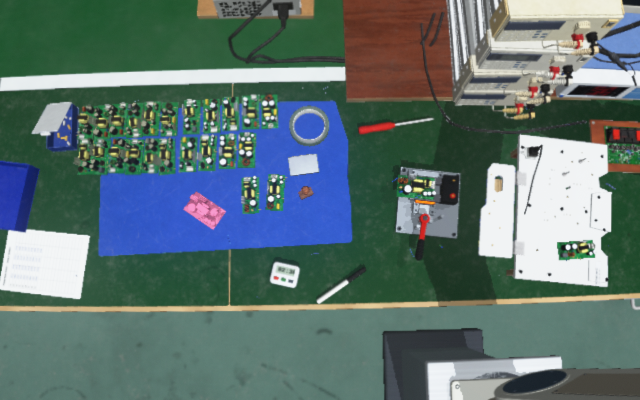

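View pics/scene0.png

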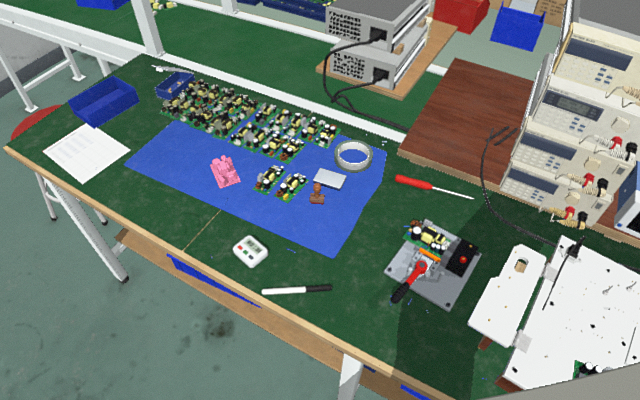

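The nest is at about (428,202) in top and (433,265) in scene. It holds a green board, a black block with a red socket on the right, and a red lever with a black handle towards the robot. The look-alikes are the loose green boards on the blue mat (top 250,195 and 275,192), the one on the white panel (575,250), and the pink one (205,210). Only the board in the nest fits, so I'll confirm it in an enlarged crop.

```bash
python3 - <<'E'
from h import *
a=load('top')['pixels'][155:270,385:475];b=load('scene')['pixels'][210:315,375:490]
f=lambda i:cv2.resize(i,(395,505),interpolation=cv2.INTER_CUBIC)
b2=cv2.resize(b,None,fx=3.43,fy=3.43*1.0,interpolation=cv2.INTER_CUBIC)
A=cv2.resize(a,None,fx=4.4,fy=4.4,interpolation=cv2.INTER_CUBIC)
H=max(A.shape[0],b2.shape[0]);o=np.zeros((H,A.shape[1]+b2.shape[1],3),np.uint8)
o[:A.shape[0],:A.shape[1]]=A;o[:b2.shape[0],A.shape[1]:]=b2
print(o.shape,A.shape);save('crop1.png',o)
d=load('top');print(onz(d,[[398,168],[460,175],[458,237],[397,232],[428,202]],8))
E
```

```text
(506, 790, 3) (506, 396, 3)
[[603.54558014 207.73538144   8.        ]
 [583.81970417  58.35410125   8.        ]
 [434.54659122  73.64282503   8.        ]
 [449.64501814 217.41634102   8.        ]
 [519.43544248 140.16649557   8.        ]]
```

View pics/crop1.png

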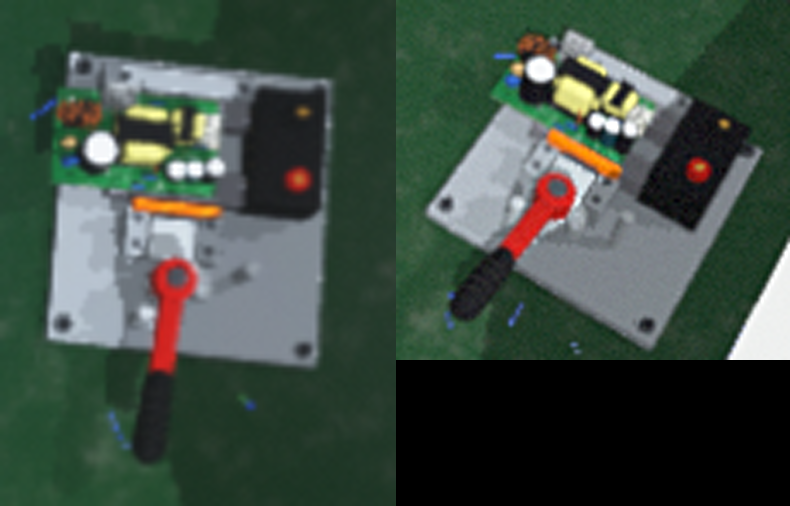

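The crop confirms it: the green board overhangs left in the nest, with the orange pad, and the red lever open. Plate corners in the top half are TL (70,52), TR (330,80), BR (317,366) and BL (48,338). I'll fit the pose from both views.

```bash
cat > fit.py <<'E'
from h import *
from scipy.optimize import least_squares
nc=np.array([[48,60,8],[48,-86,8],[-110,-86,8],[-110,60,8]],float)
def n2w(p,P):
    P=np.array(P,float).reshape(-1,3);c,s=np.cos(p[2]),np.sin(p[2])
    return np.c_[p[0]+c*P[:,0]-s*P[:,1],p[1]+s*P[:,0]+c*P[:,1],P[:,2]]
def w2n(p,W):
    W=np.array(W,float).reshape(-1,3)-[p[0],p[1],0];c,s=np.cos(p[2]),np.sin(p[2])
    return np.c_[c*W[:,0]+s*W[:,1],-s*W[:,0]+c*W[:,1],W[:,2]]
E
python3 - <<'E'
from fit import *
t=load('top');s=load('scene')
ut=np.array([[70,52],[330,80],[317,366],[48,338]])/4.4+[385,155]-.4
us=(np.array([[572,30],[762,150],[652,348],[427,212]])-[396,0])/3.43+[375,210]-.4
def solve(L): 
    r=least_squares(lambda p:np.concatenate([(proj(d,n2w(p,nc))-u).ravel() for d,u in L]),[530,140,-.1]);return r.x,np.round(r.fun.reshape(-1,2),1)
for L in([(t,ut)],[(s,us)],[(t,ut),(s,us)]): x,f=solve(L);print(x,f.tolist())
np.save('nest.npy',x)
# board left corners (top): crop (55,90)?(53,183); lever hub and handle end
q=np.array([[58,90],[52,183],[176,279],[150,458]])/4.4+[385,155]-.4
for u,z in zip(q,[26,26,45,37]): print(w2n(x,onz(t,[u],z)))
q=(np.array([[490,95],[556,188],[460,312]])-[396,0])/3.43+[375,210]-.4
for u,z in zip(q,[26,45,37]): print('s',w2n(x,onz(s,[u],z)))
E
```

```text
[ 5.52509386e+02  1.48668812e+02 -1.22223706e-01] [[-0.4, -0.0], [0.6, -0.2], [0.1, -0.0], [-0.3, 0.2]]
[ 5.54219694e+02  1.44839656e+02 -1.50287641e-01] [[-3.2, 1.8], [2.0, 1.1], [0.1, -0.5], [0.9, -2.0]]
[ 5.53379651e+02  1.46463378e+02 -1.37430883e-01] [[0.9, -0.7], [1.7, 0.0], [0.3, 0.1], [-0.1, -0.7], [-4.5, 1.8], [1.1, 0.5], [0.1, -0.6], [0.4, -1.4]]
[[19.36601654 68.84666604 26.        ]]
[[-31.46013311  67.51329731  26.        ]]
[[-78.29718285   1.11538955  45.        ]]
[[-171.32403027    5.3046605    37.        ]]
s [[-31.13078923  67.41148364  26.        ]]
s [[-77.15313607   1.25293671  45.        ]]
s [[-171.04662043    6.43585003   37.        ]]
```

Call:
step_arm(
  targets=[
    [[0.39,0.86,0,0,0,-0.29,0],[0.39,0.86,0,0,0,-0.29,0],[0.39,0.86,0,0,0,-0.29,0],[0.39,0.86,0,0,0,-0.29,0],[0.39,0.86,0,0,0,-0.29,0]],
  ],
)

```text
t: 0.72
ee_pos: [268.6, -384.7, 404.5]
orientation: [-3.129, -0.274, 0.0]
ft_force: [0.3, 0.5, 0.0]
width: 41.1
grasp_force: 0.0
```

Call:
step_arm(
  targets=[
    [[0.39,0.86,0,0,0,-0.29,0],[0.39,0.86,0,0,0,-0.29,0],[0.39,0.86,0,0,0,-0.29,0],[0.39,0.86,0,0,0,-0.29,0],[0.39,0.86,0,0,0,-0.29,0]],
  ],
)

```text
t: 1.35
ee_pos: [366.1, -169.7, 404.6]
orientation: [3.139, 0.115, 0.0]
ft_force: [1.0, -0.1, -0.0]
width: 0.4
grasp_force: 0.0
```

Call:
step_arm(
  targets=[
    [[0.39,0.86,0,0,0,-0.29,0],[0.39,0.86,0,0,0,-0.29,0],[0.39,0.86,0,0,0,-0.29,0],[0.39,0.86,0,0,0,-0.29,0],[0.39,0.86,0,0,0,-0.29,0]],
  ],
)

```text
t: 1.98
ee_pos: [463.6, 45.4, 404.6]
orientation: [3.141, -0.043, -0.0]
ft_force: [0.6, -0.8, 0.5]
width: 0.8
grasp_force: 0.0
```

```bash
python3 - <<'E'
from h import *
d=grab('wrist');save('w1.png',np.array(d['pixels']))
o=readout.get_obs();print(o['t'],o['ee_pos'],o['orientation'],o['width'],o['qpos'],o['ft_force'])
np.save('nest.npy',[552.5,148.7,-.1222])
P=np.load('nest.npy')
from fit import *
print(proj(d,n2w(P,nc)),proj(d,n2w(P,[0,0,24])))
E
```

```text
2.025 [465.66669192  48.59194548 404.9234639 ] [-3.13920611  0.04287408 -0.0036359 ] 0.18317759441348996 [0.07804322 0.19044949 1.96639228 0.00224921 0.98225401 1.67490677] [2.59644655 2.16326744 0.27490067]
[[176.98192529  52.91755184]
 [305.6937485   65.04634574]
 [295.33467865 198.65883253]
 [179.97828764 188.15486748]] [[224.89897474 101.30824178]]
```

View pics/w1.png

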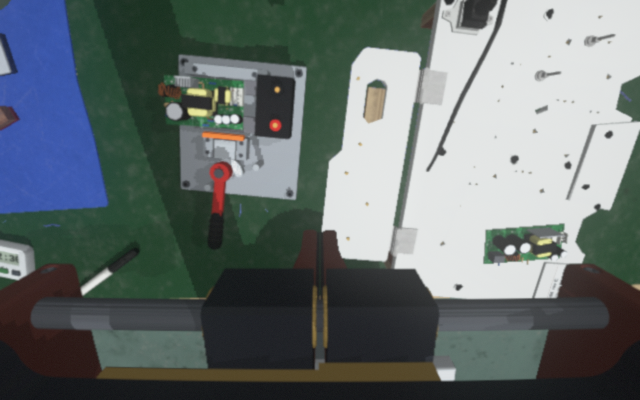

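The wrist view shows the nest at (180..306, 55..198), 1–3 px from the projected fit. So the nest pose is about right (552.5, 148.7, -0.122 rad).

Call:
step_arm(
  targets=[
    [[0.4,0.84,-0.4,0,0,-0.27,0],[0.4,0.84,-0.4,0,0,-0.27,0],[0.4,0.84,-0.4,0,0,-0.27,0],[0.4,0.84,-0.4,0,0,-0.27,0],[0.4,0.84,-0.4,0,0,-0.27,0]],
  ],
)

```text
t: 2.65
ee_pos: [563.7, 255.2, 303.6]
orientation: [3.135, -0.191, -0.001]
ft_force: [0.7, -0.9, -0.5]
width: 0.4
grasp_force: 0.0
```

```bash
python3 - <<'E'
from fit import *
d=grab('wrist');im=np.array(d['pixels']);save('w2.png',im)
t=grab('top')
o=readout.get_obs();print(o['t'],o['ee_pos'],o['orientation'],o['width'],o['ft_force'])
P=np.load('nest.npy')
print(w2n(P,o['ee_pos']),proj(d,n2w(P,nc)),proj(d,n2w(P,[[0,0,24],[-26,68,26],[26,68,26]])))
E
```

```text
2.75 [563.9056318  256.84263093 302.09049715] [ 3.13575844e+00 -1.86163704e-01 -2.62807857e-03] 0.6843486658223833 [ 0.19726267 -0.6550048  -0.3162166 ]
[[ -1.86158592 108.72649888 302.09049715]] [[372.80712843 140.6357938 ]
 [535.11281601 141.55284324]
 [505.86350773 296.18215535]
 [365.35009833 297.3117927 ]] [[441.53181234 197.998129  ]
 [363.29902337 226.7395733 ]
 [365.70854034 168.94927542]]
```

View pics/w2.png

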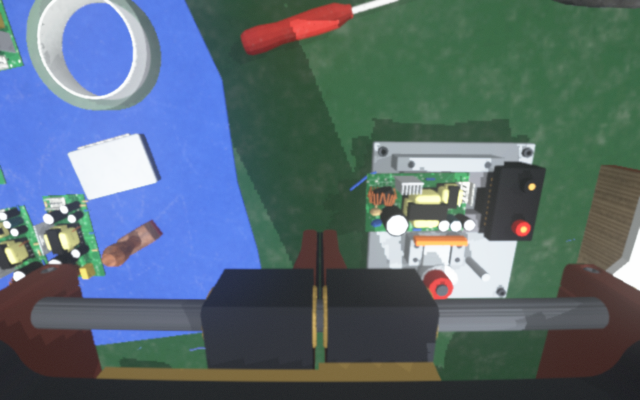

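Wrist view 2: the plate corners at (374,142) and (535,143) match the fit to about 1–2 px. The board's left edge is at column ~366, so nest y is about 66–67. Next I go down beside that edge.

Call:
step_arm(
  targets=[
    [[0,0,-0.43,0,0,0,0],[0,0,-0.43,0,0,0,0],[0,0,-0.43,0,0,0,0],[0,0,-0.43,0,0,0,0],[0,0,-0.43,0,0,0,0]],
  ],
)

```text
t: 3.38
ee_pos: [563.3, 253.3, 196.3]
orientation: [-3.136, 0.191, -0.0]
ft_force: [-0.0, 0.9, 0.7]
width: 0.5
grasp_force: 0.0
```

Call:
step_arm(
  targets=[
    [[-0.02,-0.1,0,0,0,0,0],[-0.02,-0.1,0,0,0,0,0],[-0.01,-0.1,0,0,0,0,0],[-0.01,-0.1,0,0,0,0,0],[0,0,0,0,0,0,0]],
  ],
)

```text
t: 4.0
ee_pos: [560.4, 233.4, 197.6]
orientation: [-3.136, 0.191, -0.001]
ft_force: [-0.4, -0.0, -0.1]
width: 0.5
grasp_force: 0.0
```

```bash
python3 - <<'E'
from fit import *
t=grab('top');s=grab('scene')
o=readout.get_obs();print(o['t'],o['ee_pos'],o['orientation'],o['ft_force'])
print(w2n(np.load('nest.npy'),o['ee_pos']))
A=cv2.resize(t['pixels'][155:255,375:475],None,fx=4,fy=4,interpolation=cv2.INTER_CUBIC)
B=cv2.resize(s['pixels'][200:300,380:480],None,fx=4,fy=4,interpolation=cv2.INTER_CUBIC)
save('c2.png',np.hstack([A,B]))
E
```

```text
4.1 [560.45592489 233.81352465 197.49256718] [-3.13554418e+00  1.90372552e-01 -8.66047686e-04] [ 0.45663964 -0.20827192 -0.30149358]
[[ -2.47840978  85.44861792 197.49256718]]
```

View pics/c2.png

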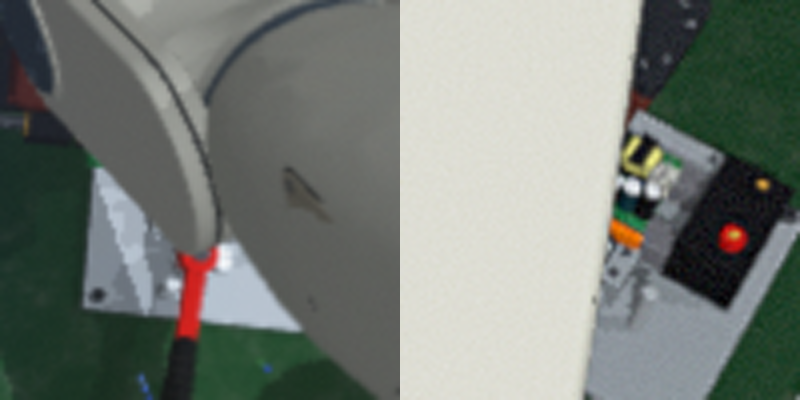

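Both outside views are blocked by the arm (top shows only the lever and plate, scene only the block side). I'll push by force and the wrist camera.

Call:
step_arm(
  targets=[
    [[-0.01,-0.08,0,0,0,0,0],[-0.01,-0.08,0,0,0,0,0],[-0.01,-0.08,0,0,0,0,0],[-0.01,-0.08,0,0,0,0,0],[-0.01,-0.08,0,0,0,0,0]],
  ],
)

```text
t: 4.72
ee_pos: [557.8, 213.5, 197.1]
orientation: [3.136, -0.19, -0.0]
ft_force: [-0.3, 0.8, 0.8]
width: 0.5
grasp_force: 0.2
```

```bash
python3 - <<'E'
from fit import *
d=grab('wrist')
o=readout.get_obs();P=np.load('nest.npy');print(o['t'],w2n(P,o['ee_pos']),o['ft_force'])
print(proj(d,n2w(P,[[0,44,26],[26,44,26],[26,67,26],[0,-37,42]])))
save('w3.png',d['pixels'])
E
```

```text
4.775 [[ -2.70243802  64.60368582 197.11816573]] [-0.03368632  0.34550314  0.46696587]
[[358.90213874 251.34258194]
 [360.7469817  204.82231245]
 [315.77064123 204.80253976]
 [526.79646495 264.78529506]]
```

View pics/w3.png

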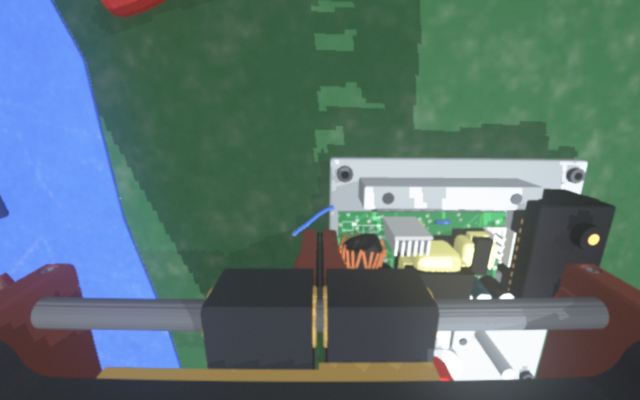

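The wrist view shows the fingertip against the board: the left edge at column ~337, row 215, is at y≈56, so it moved from 67 and has about 12 mm to go.

Call:
step_arm(
  targets=[
    [[-0.01,-0.05,0,0,0,0,0],[0,-0.05,0,0,0,0,0],[-0.01,-0.05,0,0,0,0,0],[0,-0.04,0,0,0,0,0],[0,0,0,0,0,0,0]],
  ],
)

```text
t: 5.4
ee_pos: [556.8, 204.1, 197.2]
orientation: [3.136, -0.19, -0.0]
ft_force: [0.2, 0.5, -0.5]
width: 0.3
grasp_force: 0.0
```

```bash
cat > e.py <<'E'
from fit import *
d=grab('wrist')
o=readout.get_obs();P=np.load('nest.npy');n=w2n(P,o['ee_pos'])[0];print(o['t'],n,o['ft_force'])
h=cv2.cvtColor(d['pixels'],cv2.COLOR_RGB2HSV)
for x in(22,24):
  # bright-green board left edge along row of nest x
  ys=np.arange(75,20,-.5);uv=proj(d,n2w(P,[[x,y,26] for y in ys])).round().astype(int)
  v=d['pixels'][uv[:,1],uv[:,0]].astype(int);g=(v[:,1]-v[:,0]>25)&(v[:,1]>80)
  print(x,uv[0],''.join('G' if k else '.' for k in g))
E
python3 e.py
```

```text
5.45 [ -2.4674374   55.63684397 197.17253006] [ 0.17663381  0.02180184 -0.02660035]
22 [282 213] GGGGGGGGGGGGGGGGGGGGGGGGGGGGGGG...........................GGGGGGGGGGGGGGGGGGGGGGGGGGGGGGGGGGGGGGGGGGGGGGGGGGGG
24 [282 209] GGGGGGGGGGGGGGGGGGGG.GGGGGGGGGGGGGG...........................................................................
```

Call:
step_arm(
  targets=[
    [[0,-0.02,0,0,0,0,0],[0,-0.02,0,0,0,0,0],[0,0,0,0,0,0,0],[0,0,0,0,0,0,0],[0,0,0,0,0,0,0]],
  ],
)

```text
t: 6.08
ee_pos: [556.8, 202.3, 197.2]
orientation: [3.136, -0.19, -0.0]
ft_force: [-0.2, 0.0, -1.1]
width: 0.2
grasp_force: 0.0
```

```bash
python3 e.py|cut -c1-150
```

```text
6.125 [ -2.26138742  53.7284131  197.16101648] [-0.30062202 -0.37188178  0.24227857]
22 [278 213] GGGGGGGGGGGGGGGGGGGGGGGGGGGGGGGG.............................GGGGGGGGGGGGGGGGGGGGGGGGGGGGGGGGGGGGGGGGGGGGGGGGG
24 [278 209] GGGGGGGGGGGGGGGGGGGGGGGGGGGGGGGGGGGG..........................................................................
```

Call:
step_arm(
  targets=[
    [[0,-0.01,0,0,0,0,0],[0,-0.01,0,0,0,0,0],[0,0,0,0,0,0,0],[0,0,0,0,0,0,0],[0,0,0,0,0,0,0]],
  ],
)

```text
t: 6.75
ee_pos: [556.8, 201.3, 197.2]
orientation: [3.136, -0.19, 0.0]
ft_force: [-0.7, 0.0, -0.3]
width: 0.5
grasp_force: 0.1
```

Call:
step_arm(
  targets=[
    [[0,-0.01,0,0,0,0,0],[0,0,0,0,0,0,0],[0,0,0,0,0,0,0],[0,0,0,0,0,0,0],[0,0,0,0,0,0,0]],
  ],
)

```text
t: 7.38
ee_pos: [556.9, 201.0, 197.3]
orientation: [-3.135, 0.19, -0.001]
ft_force: [0.4, 4.9, -1.3]
width: 0.5
grasp_force: 2.5
```

```bash
python3 e.py|cut -c1-150
```

```text
7.425 [ -1.99306122  52.47201838 197.26446361] [ 0.51890344  4.91887111 -1.02606769]
22 [276 214] GGGGGGGGGGGGGGGGGGGGGGGGGGGGGGGG................................GGGGGGGGGG.GGGGGGGGGGGGGGGGGGGGGGGGGGGGGGGGGGG
24 [276 210] GGGGGGGGGGGGGGGGGG.GGGGGGGGGGGGGGGG...........................................................................
```

The force rise (4.9 N) and the edge at y≈43–44 mean the board is home. I'll hold a moment, then back off and rise.

Call:
step_arm(
  targets=[
    [[0,-0.005,0,0,0,0,0],[0,0,0,0,0,0,0],[0.02,0.15,0,0,0,0,0],[0.02,0.2,0,0,0,0,0],[0.02,0.2,0.2,0,0,0,0]],
  ],
)

```text
t: 8.05
ee_pos: [559.5, 228.5, 206.8]
orientation: [3.135, -0.19, -0.003]
ft_force: [0.6, -1.2, -0.1]
width: 0.5
grasp_force: 0.0
```

Call:
step_arm(
  targets=[
    [[0,0.2,0.4,0,0,0,0],[-0.4,0.2,0.5,0,0,0,0],[-0.8,0,0.4,0,0,0,0],[-1,0,0,0,0,0,0],[-0.9,0,0,0,0,0,0]],
  ],
)

```text
t: 8.68
ee_pos: [403.4, 248.4, 273.1]
orientation: [-3.135, 0.19, -0.002]
ft_force: [0.3, 0.3, -0.2]
width: 0.4
grasp_force: 0.0
```

```bash
cat > l.py <<'E'
from fit import *
P=np.load('nest.npy');P0=n2w(P,[-76.5,0,37])
o=readout.get_obs();print(o['t'],w2n(P,o['ee_pos']),o['ft_force'])
for k in('top','scene','wrist'):
    d=grab(k);h=cv2.cvtColor(d['pixels'],cv2.COLOR_RGB2HSV)
    m=((h[...,0]<8)|(h[...,0]>172))&(h[...,1]>150)&(h[...,2]>90)
    vv,uu=np.nonzero(m)
    w=w2n(P,onz(d,np.c_[uu,vv],42)) if len(uu) else np.zeros((0,3))
    q=w[:,:2]-[-76.5,0];r=np.hypot(*q.T);s=(r>18)&(r<50)
    if s.sum()<5: print(k,'none');continue
    a=np.arctan2(q[s,1],q[s,0]);a=np.where(a>0.5,a-2*np.pi,a)
    print(k,s.sum(),'lever value',np.median(a)+3.32, 'hub', q[r<18].mean(0))
    save('lv_%s.png'%k,d['pixels'])
E
python3 l.py
```

```text
8.675 [[-160.17862238   80.75028282  273.1403779 ]] [ 0.3177078   0.34935787 -0.19941674]
top none
scene none
wrist 770 lever value 0.07968540956273307 hub [-4.25213456  1.12927638]
```

Call:
step_arm(
  targets=[
    [[0.02,-0.15,-0.3,0,0,0,0],[0.02,-0.15,-0.4,0,0,0,0],[0.02,-0.15,-0.4,0,0,0,0],[0.03,-0.15,-0.38,0,0,0,0],[0,-0.14,0,0,0,0,0]],
  ],
)

```text
t: 9.45
ee_pos: [410.3, 211.0, 197.4]
orientation: [3.135, -0.19, -0.001]
ft_force: [-1.3, -0.1, 0.3]
width: 0.0
grasp_force: 0.0
```

```bash
python3 - <<'E'
from fit import *
P=np.load('nest.npy');o=readout.get_obs();e=o['ee_pos'];print(o['t'],e,w2n(P,e),o['ft_force'])
pr=e[:2]
for v in [0.08,.2,.35,.5,.65,.8,.95,1.1,1.25,1.4,1.5,1.6,1.7,1.75,1.8]:
    th=v-3.32;u=np.array([np.cos(th),np.sin(th)]);t=np.array([-u[1],u[0]])
    off=8.5+10*abs(t[0])*1+10*abs(t[1]); C=np.array([-76.5,0])+72*u-off*t
    w=n2w(P,[*C,0])[0,:2];print(v,C.round(1),w.round(1),((w-pr)/50).round(3));pr=w
E
```

```text
9.45 [410.3093716  210.99301454 197.44858059] [[-148.72356913   44.4960049   197.44858059]] [-1.2616131  -0.07266876  0.32347785]
0.08 [-146.2   26.4] [410.6 192.7] [ 0.005 -0.365]
0.2 [-148.9   17.2] [406.8 183.9] [-0.075 -0.177]
0.35 [-150.9    7.5] [403.7 174.5] [-0.063 -0.187]
0.5 [-151.5   -2.7] [401.8 164.5] [-0.037 -0.2  ]
0.65 [-150.6  -13.2] [401.4 154. ] [-0.008 -0.21 ]
0.8 [-148.1  -23.7] [402.6 143.3] [ 0.024 -0.215]
0.95 [-143.9  -34. ] [405.5 132.5] [ 0.058 -0.215]
1.1 [-138.   -43.7] [410.2 122.1] [ 0.094 -0.208]
1.25 [-130.3  -52.6] [416.7 112.3] [ 0.129 -0.195]
1.4 [-121.2  -60.4] [424.9 103.6] [ 0.163 -0.175]
1.5 [-114.3  -64.7] [431.2  98.4] [ 0.126 -0.103]
1.6 [-106.9  -68.2] [438.1  94. ] [ 0.139 -0.089]
1.7 [-99. -71.] [445.6  90.3] [ 0.149 -0.073]
1.75 [-95. -72.] [449.5  88.8] [ 0.078 -0.03 ]
1.8 [-91.8 -72.9] [452.5  87.6] [ 0.06  -0.025]
```

Call:
step_arm(
  targets=[
    [[0,-0.18,0.08,0,0,0,0],[0,-0.18,0,0,0,0,0],[-0.07,-0.18,0,0,0,0,0],[-0.06,-0.19,0,0,0,0,0],[-0.04,-0.2,0,0,0,0,0]],
  ],
)

```text
t: 10.07
ee_pos: [400.8, 164.1, 202.4]
orientation: [-3.135, 0.19, -0.001]
ft_force: [1.5, 2.4, 0.1]
width: 0.4
grasp_force: 1.1
```

```bash
python3 l.py
```

```text
10.075 [[-152.42581504   -3.193892    202.43096932]] [1.48080711 2.37125579 0.08206815]
top none
scene none
wrist 1601 lever value 0.4935505367833839 hub [-3.56089949 -0.90725845]
```

The lever follows as planned (0.49 against 0.5). I'll carry on along the arc.

Call:
step_arm(
  targets=[
    [[-0.01,-0.21,0,0,0,0,0],[0.02,-0.22,0,0,0,0,0],[0.06,-0.22,0,0,0,0,0],[0.09,-0.21,0,0,0,0,0],[0.13,-0.2,0,0,0,0,0]],
  ],
)

```text
t: 10.85
ee_pos: [415.5, 110.7, 202.1]
orientation: [3.136, -0.191, -0.001]
ft_force: [-0.5, 1.7, 0.3]
width: 0.1
grasp_force: 1.1
```

```bash
python3 l.py
```

```text
10.85 [[-131.39275968  -54.43092871  202.100866  ]] [-0.52606105  1.67078614  0.31092591]
top 22 lever value 1.2997516223141932 hub [ 0.33777135 -2.10058626]
scene none
wrist 1640 lever value 1.2873765971796027 hub [-1.57785116 -3.47623528]
```

Call:
step_arm(
  targets=[
    [[0.17,-0.15,0,0,0,0,0],[0.14,-0.1,0,0,0,0,0],[0.14,-0.08,0,0,0,0,0],[0.08,-0.04,0,0,0,0,0],[0.04,-0.02,0,0,0,0,0]],
  ],
)

```text
t: 11.62
ee_pos: [444.0, 91.9, 202.1]
orientation: [3.136, -0.19, -0.0]
ft_force: [-0.9, 2.3, -0.7]
width: 0.7
grasp_force: 1.0
```

```bash
python3 l.py
```

```text
11.625 [[-100.79550502  -69.57945277  202.12142987]] [-0.91439075  2.30213572 -0.65959157]
top 24 lever value 1.6713682395260197 hub [-1.53132382  6.4452095 ]
scene none
wrist 1445 lever value 1.7116887529050633 hub [-0.10278134 -3.97155853]
```

Nearly there: go on in small steps along nest +x until the stop shows in the force.

Call:
step_arm(
  targets=[
    [[0.04,-0.01,0,0,0,0,0],[0.03,0,0,0,0,0,0],[0.03,0,0,0,0,0,0],[0,0,0,0,0,0,0],[0,0,0,0,0,0,0]],
  ],
)

```text
t: 12.4
ee_pos: [448.1, 91.4, 202.0]
orientation: [3.135, -0.19, -0.004]
ft_force: [-5.9, -1.5, 1.7]
width: 0.8
grasp_force: 2.4
```

```bash
python3 l.py
```

```text
12.4 [[-96.68048359 -69.62006503 202.00639765]] [-5.86564842 -1.48041762  1.6832569 ]
top 25 lever value 1.7257837349168421 hub [-0.90605964  6.11785338]
scene none
wrist 1384 lever value 1.7560225237104476 hub [ 0.01164819 -3.85975858]
```

Call:
step_arm(
  targets=[
    [[0.015,0,0,0,0,0,0],[0.015,0,0,0,0,0,0],[0,0,0,0,0,0,0],[0,0,0,0,0,0,0],[0,0,0,0,0,0,0]],
  ],
)

```text
t: 13.18
ee_pos: [448.6, 91.4, 201.9]
orientation: [3.135, -0.19, -0.008]
ft_force: [-9.1, 0.1, 5.8]
width: 0.5
grasp_force: 4.2
```

At the stop: the force climbs while the position holds. Next I back off towards the robot, rise, and move out of the cameras' way.

Call:
step_arm(
  targets=[
    [[-0.2,-0.03,0,0,0,0,0],[-0.4,-0.05,0,0,0,0,0],[-0.2,0,0.4,0,0,0,0],[0,-0.2,0.8,0,0,0,0],[0,-0.6,0.8,0,0,0,0]],
  ],
)

```text
t: 13.8
ee_pos: [410.6, 47.7, 303.4]
orientation: [-3.136, 0.187, -0.003]
ft_force: [1.4, -0.5, -0.5]
width: 0.3
grasp_force: 0.0
```

Call:
step_arm(
  targets=[
    [[0,-0.8,0.8,0,0,0,0],[0,-0.8,0.8,0,0,0,0],[0,-0.8,0.3,0,0,0,0],[0,-0.8,0,0,0,0,0],[0,-0.8,0,0,0,0,0]],
  ],
)

```text
t: 14.42
ee_pos: [410.3, -153.9, 398.0]
orientation: [3.135, -0.19, 0.005]
ft_force: [-0.1, -0.5, 1.0]
width: 0.6
grasp_force: 0.0
```

```bash
python3 l.py; python3 - <<'E'
from h import *
t=load('top');s=load('scene')
A=cv2.resize(t['pixels'][155:255,375:475],None,fx=4,fy=4,interpolation=cv2.INTER_CUBIC)
B=cv2.resize(s['pixels'][210:310,385:485],None,fx=4,fy=4,interpolation=cv2.INTER_CUBIC)
save('c3.png',np.hstack([A,B]))
E
```

```text
14.425 [[-104.22033051 -317.66177755  397.96014336]] [-0.14197988 -0.54716023  1.0304123 ]
top 57 lever value 1.726445708105485 hub [-0.72820366 -3.09505636]
scene none
wrist 240 lever value 1.7310690793834953 hub [-0.43905493 -4.63323695]
```

View pics/c3.png

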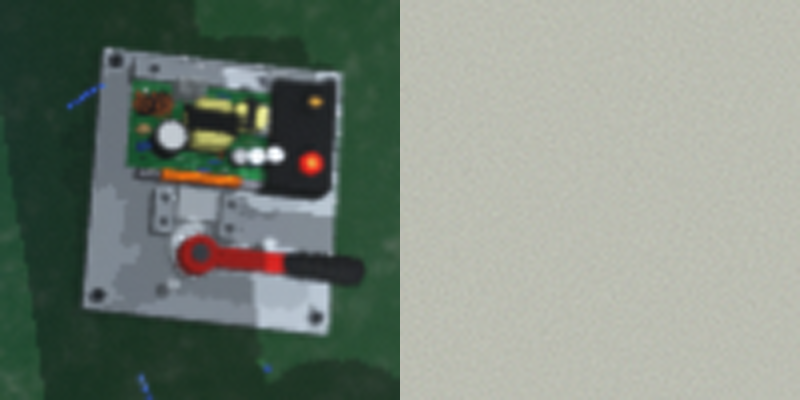

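The top view shows the board in the slot against the fence, the orange pad on its near edge at (200,178) and the lever lying along the plate. I'll check the board's left edge in numbers before handing in.

```bash
python3 - <<'E'
from fit import *
P=np.load('nest.npy');d=load('top')
for x in(-24,-22,-18,15,18,20):
  ys=np.arange(52,36,-.5);uv=proj(d,n2w(P,[[x,y,26] for y in ys])).astype(np.float32)
  v=cv2.remap(d['pixels'],uv[:,:1],uv[:,1:],cv2.INTER_LINEAR)[:,0].astype(int)
  g=v[:,1]-v[:,0];print(x,g.tolist())
E
```

```text
-24 [8, 8, 8, 8, 8, 8, 8, 8, 9, 9, 9, 10, 11, 15, 17, 21, 25, 29, 33, 37, 42, 45, 48, 49, 50, 51, 52, 52, 51, 51, 52, 52]
-22 [9, 9, 9, 9, 9, 8, 8, 8, 9, 9, 9, 10, 12, 15, 17, 20, 23, 28, 33, 38, 43, 49, 50, 52, 53, 55, 56, 55, 55, 55, 55, 53]
-18 [9, 9, 9, 9, 8, 7, 7, 8, 8, 9, 10, 10, 12, 16, 18, 21, 24, 30, 35, 40, 46, 48, 49, 51, 52, 53, 52, 51, 49, 47, 46, 47]
15 [9, 9, 9, 9, 9, 9, 9, 9, 9, 9, 10, 10, 11, 13, 15, 17, 18, 19, 20, 20, 20, 16, 5, -5, -15, -25, -28, -28, -29, -29, -29, -27]
18 [8, 8, 8, 8, 8, 8, 8, 8, 9, 8, 9, 9, 10, 11, 12, 13, 16, 19, 23, 26, 29, 23, 14, 5, -4, -12, -10, -7, -4, -2, 0, 1]
20 [8, 8, 8, 8, 8, 8, 8, 9, 8, 8, 9, 9, 11, 11, 13, 14, 20, 26, 33, 39, 44, 40, 36, 33, 28, 26, 30, 33, 36, 40, 39, 35]
```

The edge sits at y≈43.8 along its whole width (home is 44), so the board is square and home.

```bash
python3 -c "
from workcell import ctrl
print(ctrl.close_job())"
```

```text
the job is handed in; nothing more can be done
None
```

I pushed the board home in the contact slot, closed the cam lever to its stop (about 1.73 rad) and moved the arm clear; the job is handed in, but it returned no verdict and I couldn't measure the jaw pad's force.

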